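Check two sheave bushings on a stepped wear gauge and sort them

ROBOT

A 6-joint arm with a two-finger parallel gripper is mounted at the origin on the work surface. World frame = base frame: x ahead of the robot, y to its left, z up, the work surface at z = 0. Lengths are in m, angles in rad, forces in N, time in s.
With the tool pointing down it reaches from about 0.25 to 0.725 m from the base axis. Payload 4 kg.
Tool frame: the origin (TCP) lies at the very end of the fingers, on their centre line; the grasp point (between the pads) lies 19 mm behind it; z points along the fingers, y is the line along which they close (so a half turn about z gives the same grasp; the last joint's range is limited). The gripper opens to 85 mm and grips with 20 to 120 N. Pads are 22 mm wide; open, the fingers measure 114 mm over their backs; the gripper's body (76 mm by 85 mm) begins 54 mm behind the grasp point. The pads swing forward as they close: fully open they stand 13 mm farther back than shut.
Start: joints at [1.153, 0.241, 0.005, 1.335, 0, 1.571], TCP at [0.203, 0.457, 0.231] pointing down, gripper open.
Joint ranges: [-2.72, 2.72], [-1.05, 1.87], [-1.09, 1.28], [-1.99, 2.15], [-1.42, 1.44], [-3.14, 3.14]. Speed limits (rad/s): [2.79, 2.79, 3.14, 3.14, 3.14, 3.14].

INTERFACE

Orientations are given as a unit quaternion [x, y, z, w].
In Python, from workcell import monitor, viewer, job gives the robot as it stands.
- The arm moves only by the tool arm_command, never from a script. Its argument "increments" is a list of rows, each an object of numbers: "dx", "dy", "dz": the shift along the tool's x, y, z in cm; "wx", "wy", "wz": the turn, a rotation vector about the tool's x, y, z in rad; "grip": the finger opening in cm, from 0 to 8.54. In form: [{"dx": .., "dy": .., "dz": .., "wx": .., "wy": .., "wz": .., "grip": ..}, ...]. A call has 1 to 10 rows; each row is the pose to reach, as a shift and turn from the pose commanded when the call began, along the tool's axes at that moment; what a row does not reach only later rows make up. A row lasts 1/10 s, in which the tool goes at most 50 mm and 8.59 degrees, less where a joint would pass 70% of its speed; a pose out of reach is approached as far as the arm can. A call with a gripper value outside its range is refused whole. The fingers move at their own pace and stop on an object; the grip force is fixed at half the most. Time passes only in rows, so rows that repeat a pose let the fingers close. It gives the time, the measured TCP pose, the force, the opening and the grip force at its end, in the units of the state.
- monitor.get_obs(): the state, without advancing time (a new reading comes with each control period).
- viewer.camera(name): name is "side" or "top"; returns (picture, depth): 420x560x3 uint8, red, green, blue; 420x560 float32, m along the optical axis (not along the pixel's ray), 0 where there is no reading.
- viewer.get_calibration(name): a dict with "fovy" (degrees; the focal length in pixels is half the picture's height over the tangent of half this angle, whatever the lens; pixels are square), "cx", "cy" (the principal point, pixels), "dist_coeffs" ([k1, k2, p1, p2, k3] as OpenCV has them; the pictures are not rectified), "view" (4x4, takes a point from world to camera coordinates). Camera axes: x right, y up, looking along -z (the intrinsics and any distortion apply to the point x, -y, -z); pixel columns grow to the right and rows downward; lengths in m; the calibration is good to about 2 mm. A picture is of the moment at which its call begins. get_calibration takes no time and is no camera call.
- job.job_done(): hands the job in; it is judged then, once.
The state is a dict: "clock": time; "joint_pos": joint angles; "joint_vel": joint speeds; "tau": joint torques, N m; "eef_pos": TCP position; "tool_rot": TCP orientation; "ft_force": force on the tool from outside, world axes, zero at the start; "ft_torque": the same for the moment, N m; "grip_width": finger opening in m; "grasp_force": force on a finger pad.
Only numpy, scipy, OpenCV 4.12 (cv2) and the standard library are available. Lean on these libraries where they do the work, as an engineer would, in place of code of your own. Each camera call takes 0.05 s, during which the arm holds its last target. There are 200 camera calls.

TASK

Check the two bronze bushings on the stepped wear gauge, one at a time: slide the bushing down over the upright pin until it stops, gently and without forcing or dropping it, and put it away before you move the other one. A bushing that stops on the step half-way down the pin is still good, so set it down standing upright in the shallow steel tray; one that slides past the step right down to the gauge's foot is worn out and goes into the round rubber scrap tub. Leave the spanner, eyebolt and clevis pin where they lie.

Things in the scene. Friction and masses are not known exactly. Their poses are not given: they have to be found in the camera images.
- bushing_a: plain bronze bushing (short thick brass-yellow tube), 50 mm outer diameter, 44 mm long, 0.3 to 0.55 kg, standing on end in front of the gauge. Origin: centre of its lower end; z along the bore. The two look alike outside; one has a sound 31 mm bore, the other a worn 36 mm bore; which this is must be found on the gauge.
- bushing_b: plain bronze bushing (short thick brass-yellow tube), 50 mm outer diameter, 44 mm long, 0.3 to 0.55 kg, standing on end in front of the gauge. Origin: centre of its lower end; z along the bore. The two look alike outside; one has a sound 31 mm bore, the other a worn 36 mm bore; which this is must be found on the gauge.
- gauge: wear gauge, bolted down: grey foot 130 (x) by 100 mm (y), its top 16 mm above the table, with an upright bare-steel stepped pin in its middle. Origin: on the table under the pin's axis. Pin: thick limit part, 33 mm diameter, from 16 to 38 mm above the table; blackened conical step, 38 to 41; thin part, 29 mm, 41 to 64 mm; tapered nose up to 72 mm.
- gauge_tip (a point): top of the gauge pin's tapered nose, on its axis, 72 mm above the table; 18 mm diameter there, 29 mm at 8 mm below.
- gauge_step (a point): on the pin's axis at the foot of its conical step, 38 mm above the table. A good bushing rests here, lower end about 39 mm above the table. A worn one passes with 1.5 mm clearance all round and rests on the foot, lower end at 16 mm; held more off-centre than that, it can hang up on the step at about 39 to 41 mm.
- tray: shallow rectangular steel tray for the good bushing, fixed, 220 mm (its x) by 170 mm (its y), rim 30 mm above the table, sheet 3 mm thick. Origin: centre of its underside, so its inner floor is at z = 3 mm. The clevis pin lies along its +x end; the rest of it is empty.
- tub: round black rubber scrap tub for the worn bushing, fixed, 58 mm high with a rounded rim to 60 mm, 164 mm outer diameter at the rim (174 over the bead) and 148 at the foot, wall 4 mm. Origin: centre of its underside; inner floor at z = 5 mm. An old hex nut lies in it near its -x side.
- clevis_pin: steel clevis pin, 16 mm diameter with 24 mm heads, 89 mm long, lying along the tray's y axis, at its +x end; origin: under its middle. Leave it.
- eyebolt: steel eyebolt lying flat, ring 65 mm over, 104 mm long with its shank, 24 mm high; origin: on the table under the ring's centre, shank along its x. Leave it.
- spanner: steel spanner lying along its own x axis, 190 mm long, some 20 mm high; origin: under its middle. Leave it.
There are look-alikes about, which are no part of the job. What is shaped like the bushing_b but orange is not meant.

How it is judged:
By the outcome, as a careful person would: the job done as asked, in the order asked, and still so for the second after the job is handed in, with the robot touching nothing.
It also fails if it takes over 72 s, if anything falls off the work surface, if the arm or the gripper's body presses on something with over 40 N, if the wrist force passes 120 N, or if a joint passes its speed limit or range.

## Working session

There is one attempt and no reset: what is moved stays moved. The work goes in short steps, Python scripts to look and compute and a tool call to move; the robot and the scene stay as the last step left them, time stands still between calls to the robot, and variables do not carry over. Pictures are saved under pics/ and viewed, at most 10 in all, crops included, and the job is handed in when it is done.

Besides the shell and the picture viewer there is one more tool, called after "Emit:" by a JSON object that holds its "fn" and its "kwargs". arm_command: Moves the arm, as the interface text tells. Its arguments: {"type":"object","properties":{"increments":{"type":"array","items":{"type":"object","properties":{"dx":{"type":"number"},"dy":{"type":"number"},"dz":{"type":"number"},"wx":{"type":"number"},"wy":{"type":"number"},"wz":{"type":"number"},"grip":{"type":"number"}}}}},"required":["increments"]}

```bash
mkdir -p pics; cat > h.py <<'E'
import numpy as np, cv2
from workcell import monitor, viewer, job
def snap(n,f):
    p,d=viewer.camera(n); cv2.imwrite(f'pics/{f}.png',p[:,:,::-1]); np.savez(f'pics/{f}.npz',p=p,d=d); return p,d
def cal(n):
    c=viewer.get_calibration(n); f=210/np.tan(np.radians(c['fovy'])/2)
    return np.array([[f,0,c['cx']],[0,f,c['cy']],[0,0,1]]),np.array(c['dist_coeffs'],float),np.array(c['view'])
def rays(n,uv):
    K,D,V=cal(n); q=cv2.undistortPoints(np.array(uv,float).reshape(-1,1,2),K,D).reshape(-1,2)
    r=np.c_[q[:,0],-q[:,1],-np.ones(len(q))]; R=V[:3,:3]; return -R.T@V[:3,3], r@R
def at_z(n,uv,z):
    o,r=rays(n,uv); return o+r*((z-o[2])/r[:,2])[:,None]
def at_d(n,uv,d):
    o,r=rays(n,uv); return o+r*np.array([d[int(round(v)),int(round(u))] for u,v in uv])[:,None]
def proj(n,X):
    K,D,V=cal(n); c=np.array(X,float).reshape(-1,3)@V[:3,:3].T+V[:3,3]
    c=c*[1,-1,-1]; return cv2.projectPoints(c,np.zeros(3),np.zeros(3),K,D)[0].reshape(-1,2)
E
python3 - <<'E'
from h import *
np.set_printoptions(precision=4,suppress=True)
for n in('top','side'):
    p,d=snap(n,n+'0'); K,D,V=cal(n); print(n,K[0,0],D,rays(n,[[280,210]]))
    cv2.imwrite(f'pics/{n}0.png',cv2.resize(p[:,:,::-1],(800,600)))
o=monitor.get_obs(); print(o['eef_pos'],o['tool_rot'],o['clock'],o['ft_force'])
E
```

```text
top 418.0473256799746 [-0.0728  0.      0.      0.      0.    ] (array([0.3651, 0.0259, 1.0867]), array([[ 0.1696, -0.0149, -0.9857]]))
side 508.30903025247915 [-0.0055  0.      0.      0.      0.    ] (array([ 0.1747, -0.9886,  0.7086]), array([[ 0.3355,  0.7988, -0.4993]]))
[0.2026 0.4565 0.2305] [ 0.2074  0.9783 -0.0009 -0.0002] 0.1 [ 0.252  -0.4711 -0.2176]
```

View pics/top0.png

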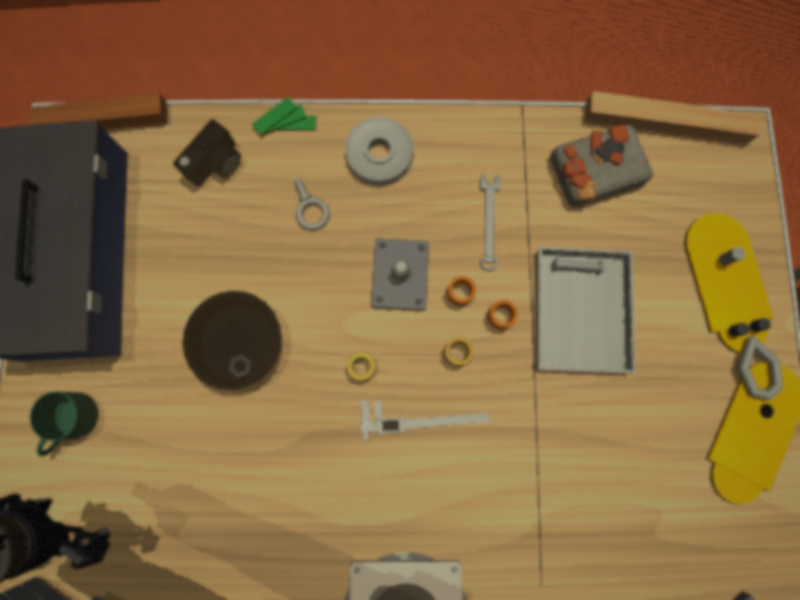

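View pics/side0.png

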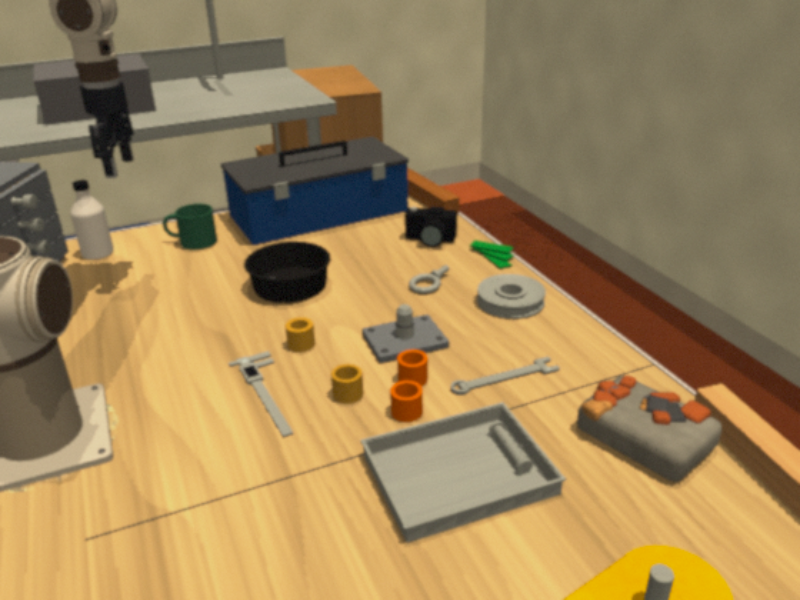

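The top picture (800 px scale) shows the candidates: brass tubes at (361,367) and (458,352), and orange look-alikes at (461,291) and (502,315), which I exclude. The gauge pin is at (401,268), the tub at (233,341) and the tray at (585,312). The side view agrees: brass at (300,333) and (347,384), orange at (412,368) and (407,400).

```bash
python3 - <<'E'
from h import *
np.set_printoptions(precision=4,suppress=True)
s=.7
ys,xs=np.mgrid[0:420,0:560]
uv=np.c_[xs.ravel(),ys.ravel()].astype(float)
for n in('top','side'):
    z=np.load(f'pics/{n}0.npz'); d=z['d']; P=at_d(n,uv,d).reshape(420,560,3); np.save(f'pics/P{n}.npy',P)
    pts=dict(a=(361,367),b=(458,352),o1=(461,291),o2=(502,315),pin=(401,268)) 
    if n=='top': g={k:at_z(n,[np.array(v)*s],.044)[0] for k,v in pts.items()}
    for k,c in g.items():
        r=np.hypot(P[...,0]-c[0],P[...,1]-c[1])
        zz=P[...,2]
        m=(r<.04)&(d>0)&((zz>.04)&(zz<.05) if k!='pin' else (zz>.06)&(zz<.08))
        q=P[m]; 
        if len(q)<3: print(n,k,c,len(q));continue
        (x,y),R=cv2.minEnclosingCircle(q[:,:2].astype(np.float32))
        print(n,k,c[:2],len(q),'mean',q.mean(0),'circ',x,y,R,'zmax',q[:,2].max(), z['p'][m].mean(0))
    t=P[(abs(P[...,0]-.35)<.2)&(abs(P[...,1])<.3)&(abs(P[...,2])<.008)]; print('table z',np.median(t[:,2]))
t=np.load('pics/top0.npz')['p']
c=t[155:280,225:380][:,:,::-1]; cv2.imwrite('pics/c1.png',cv2.resize(c,None,fx=5,fy=4.8*125/120,interpolation=cv2.INTER_CUBIC)[:600])
for k,v,zz in [('tub',(233,341),.06),('tray corners',None,.03)]:
    if v: print(k,at_z('top',[np.array(v)*s],zz))
    else: print(k,at_z('top',np.array([(538,249),(631,250),(634,373),(537,373)])*s,.03))
print('foot',at_z('top',np.array([(376,238),(429,240),(426,310),(372,306)])*s,.016))
E
```

```text
top a [0.4264 0.0779] 184 mean [0.4291 0.0783 0.0434] circ 0.4293628931045532 0.07827507704496384 0.024995898827910423 zmax 0.048764751067459144 [162.4348 138.038   59.2065]
top b [ 0.4524 -0.0911] 145 mean [ 0.4555 -0.0911  0.0433] circ 0.4553612470626831 -0.09112429618835449 0.02495981752872467 zmax 0.049386026587973086 [153.4621 123.4621  54.1655]
top o1 [ 0.5609 -0.0985] 130 mean [ 0.5656 -0.0993  0.0434] circ 0.5650526285171509 -0.10008161514997482 0.02466369979083538 zmax 0.04748803142177893 [157.7077  97.5923  37.7769]
top o2 [ 0.5178 -0.1705] 145 mean [ 0.522  -0.173   0.0434] circ 0.522095263004303 -0.17257067561149597 0.024967262521386147 zmax 0.048293623780305994 [155.9655  95.2828  35.8966]
top pin [0.6026 0.0083] 105 mean [0.5985 0.0091 0.0685] circ 0.5992723703384399 0.00899316556751728 0.014395656995475292 zmax 0.07535659146078233 [119.6381 116.0476  99.4667]
table z -0.0003771465431474663
side a [0.4264 0.0779] 123 mean [0.4274 0.0752 0.0428] circ 0.42847102880477905 0.07533099502325058 0.028051529079675674 zmax 0.04623607229337168 [197.2358 139.6748  37.878 ]
side b 
[... 306 characters left out ...]
.04599014455620254 [202.339   92.4576   5.3559]
side o2 [ 0.5178 -0.1705] 140 mean [ 0.5201 -0.1777  0.0425] circ 0.5194810032844543 -0.1767175942659378 0.026113003492355347 zmax 0.04563613018492374 [205.9714  94.9214   4.5286]
side pin [0.6026 0.0083] 79 mean [0.5965 0.0028 0.0668] circ 0.5978084206581116 0.0033968763891607523 0.014596822671592236 zmax 0.07244017522664259 [145.0506 135.8861 112.7468]
table z -0.0008800229853491714
tub [[0.4692 0.2985 0.06  ]]
tray corners [[ 0.6424 -0.2441  0.03  ]
 [ 0.6416 -0.4193  0.03  ]
 [ 0.4151 -0.4081  0.03  ]
 [ 0.4162 -0.2323  0.03  ]]
foot [[ 0.6659  0.0542  0.016 ]
 [ 0.6624 -0.0442  0.016 ]
 [ 0.5309 -0.0375  0.016 ]
 [ 0.5381  0.0605  0.016 ]]
```

View pics/c1.png

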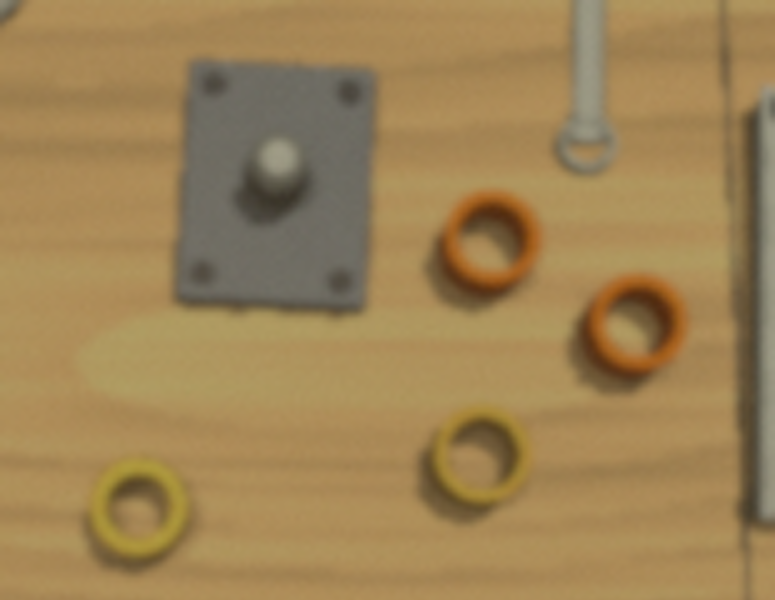

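The crop confirms the choice. The brass rings are centred at crop (139,508) and (481,456), and the pin tip at (278,155). The orange rings at (490,240) and (636,325) are left alone.

```bash
cat >> h.py <<'E'
np.set_printoptions(precision=4,suppress=True)
from scipy.spatial.transform import Rotation as Ro
def to(t):
    o=monitor.get_obs(); R=Ro.from_quat(o['tool_rot']).as_matrix()
    print('tool cm',100*R.T@(np.array(t)-o['eef_pos']),'eef',o['eef_pos'],'w',o['grip_width'],'t',o['clock'],'F',o['ft_force'])
E
python3 - <<'E'
from h import *
print(at_z('top',[(252.4,256.2),(320.8,245.8)],.044),at_z('top',[(280.2,185.6)],.072))
a=at_z('top',[(252.4,256.2)],.044)[0]
to([a[0],a[1],.12]); to([a[0],a[1],.006])
E
```

```text
[[ 0.4281  0.0786  0.044 ]
 [ 0.4539 -0.0917  0.044 ]] [[0.6013 0.01   0.072 ]]
tool cm [-35.9386 -25.3641  11.0975] eef [0.2026 0.4565 0.2305] w 0.08568022590277682 t 0.1 F [ 0.252  -0.4711 -0.2176]
tool cm [-35.9389 -25.343   22.4975] eef [0.2026 0.4565 0.2305] w 0.08568022590277682 t 0.1 F [ 0.252  -0.4711 -0.2176]
```

Emit:
{"fn": "arm_command", "kwargs": {"increments": [{"dx": -36, "dy": -25.4, "dz": 11.1}, {"dx": -36, "dy": -25.4, "dz": 11.1}, {"dx": -36, "dy": -25.4, "dz": 11.1}, {"dx": -36, "dy": -25.4, "dz": 11.1}, {"dx": -36, "dy": -25.4, "dz": 11.1}, {"dx": -36, "dy": -25.4, "dz": 11.1}, {"dx": -36, "dy": -25.4, "dz": 11.1}, {"dx": -36, "dy": -25.4, "dz": 11.1}, {"dx": -36, "dy": -25.4, "dz": 11.1}, {"dx": -36, "dy": -25.4, "dz": 11.1}]}}

```text
validation failed for argument at $.in...
```

Emit:
{"fn": "arm_command", "kwargs": {"increments": [{"dx": 0}]}}

```text
validation failed for argument at $.in...
```

```bash
python3 - <<'E'
from h import *
to([.4281,.0786,.006])
p,d=snap('side','s1'); q=proj('side',[[.4281,.0786,.05]])[0]; print(q)
u,v=q.astype(int); cv2.imwrite('pics/s1c.png',cv2.resize(p[v-75:v+45,u-80:u+80,::-1],None,fx=4,fy=4,interpolation=cv2.INTER_CUBIC))
E
```

```text
tool cm [-35.9402 -25.3465  22.4975] eef [0.2026 0.4565 0.2305] w 0.08568022590277682 t 0.1 F [ 0.252  -0.4711 -0.2176]
[208.2562 224.0982]
```

View pics/s1c.png

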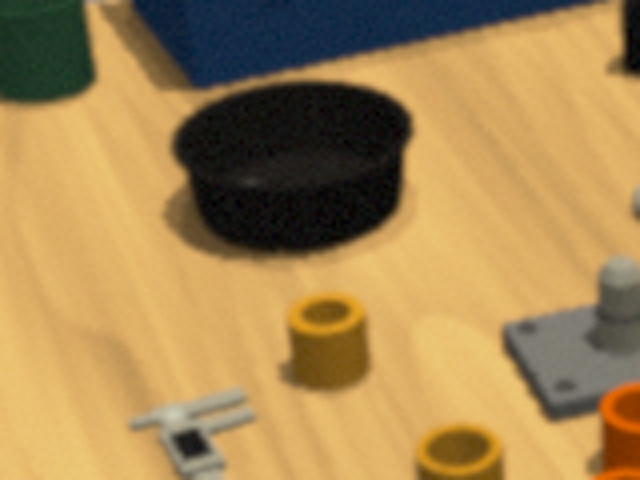

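The moves were refused because each row needs all its fields, so the arm has not moved. The crop shows bushing a's top at about (328,312) px, near the projected spot. I'll resend with full rows.

Emit:
{"fn": "arm_command", "kwargs": {"increments": [{"dx": -36, "dy": -25.4, "dz": 11, "wx": 0, "wy": 0, "wz": 0, "grip": 8.5}, {"dx": -36, "dy": -25.4, "dz": 11, "wx": 0, "wy": 0, "wz": 0, "grip": 8.5}, {"dx": -36, "dy": -25.4, "dz": 11, "wx": 0, "wy": 0, "wz": 0, "grip": 8.5}, {"dx": -36, "dy": -25.4, "dz": 11, "wx": 0, "wy": 0, "wz": 0, "grip": 8.5}, {"dx": -36, "dy": -25.4, "dz": 11, "wx": 0, "wy": 0, "wz": 0, "grip": 8.5}, {"dx": -36, "dy": -25.4, "dz": 11, "wx": 0, "wy": 0, "wz": 0, "grip": 8.5}, {"dx": -36, "dy": -25.4, "dz": 11, "wx": 0, "wy": 0, "wz": 0, "grip": 8.5}, {"dx": -36, "dy": -25.4, "dz": 11, "wx": 0, "wy": 0, "wz": 0, "grip": 8.5}, {"dx": -36, "dy": -25.4, "dz": 11, "wx": 0, "wy": 0, "wz": 0, "grip": 8.5}, {"dx": -36, "dy": -25.4, "dz": 11, "wx": 0, "wy": 0, "wz": 0, "grip": 8.5}]}}

```text
clock: 1.15
eef_pos: [0.4301, 0.0743, 0.1199]
tool_rot: [0.211, 0.977, -0.001, -0.0]
ft_force: [-1.0, 0.5, 0.8]
grip_width: 0.0846
grasp_force: 0.0
```

```bash
python3 - <<'E'
from h import *
p,d=snap('side','s2')
to([.4281,.0786,.006])
print(proj('side',[[.4281,.0786,.044],monitor.get_obs()['eef_pos']]))
cv2.imwrite('pics/s2c.png',cv2.resize(p[120:270,110:310,::-1],None,fx=4,fy=4,interpolation=cv2.INTER_CUBIC))
E
```

```text
tool cm [ 0.2071  0.2141 11.4194] eef [0.4293 0.0759 0.1202] w 0.08503585205748895 t 1.2 F [1.1648 0.1199 0.0834]
[[208.4811 226.1452]
 [206.3486 199.7919]]
```

View pics/s2c.png

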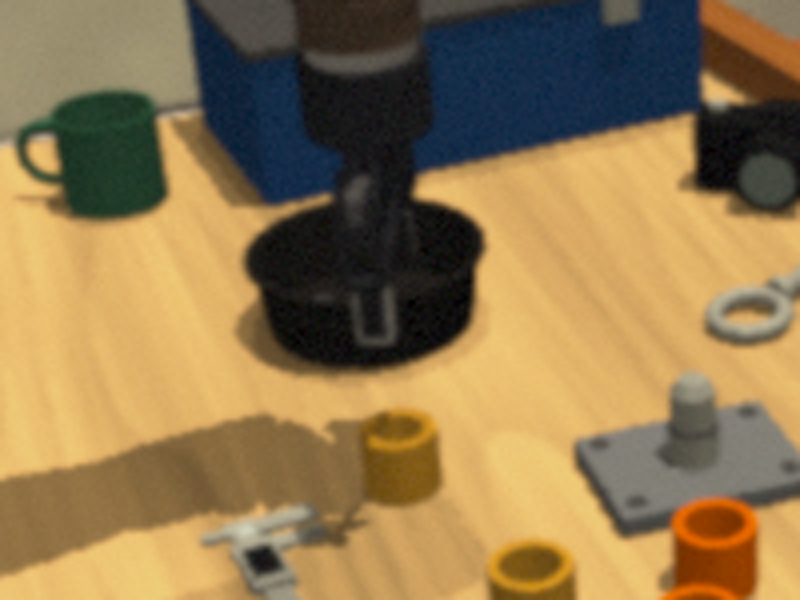

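The pincers hang over bushing a (crop (376,318)), with the bushing top at (400,424). That is within the gripper's margin, so I'll descend and close.

Emit:
{"fn": "arm_command", "kwargs": {"increments": [{"dx": 0, "dy": 0, "dz": 3, "wx": 0, "wy": 0, "wz": 0, "grip": 8.5}, {"dx": 0, "dy": 0, "dz": 6, "wx": 0, "wy": 0, "wz": 0, "grip": 8.5}, {"dx": 0, "dy": 0, "dz": 8.5, "wx": 0, "wy": 0, "wz": 0, "grip": 8.5}, {"dx": 0, "dy": 0, "dz": 10.2, "wx": 0, "wy": 0, "wz": 0, "grip": 8.5}, {"dx": 0, "dy": 0, "dz": 11.0, "wx": 0, "wy": 0, "wz": 0, "grip": 8.5}, {"dx": 0, "dy": 0, "dz": 11.3, "wx": 0, "wy": 0, "wz": 0, "grip": 8.5}, {"dx": 0, "dy": 0, "dz": 11.3, "wx": 0, "wy": 0, "wz": 0, "grip": 7}, {"dx": 0, "dy": 0, "dz": 11.3, "wx": 0, "wy": 0, "wz": 0, "grip": 6}, {"dx": 0, "dy": 0, "dz": 11.3, "wx": 0, "wy": 0, "wz": 0, "grip": 5.5}, {"dx": 0, "dy": 0, "dz": 11.3, "wx": 0, "wy": 0, "wz": 0, "grip": 5.2}]}}

```text
clock: 2.2
eef_pos: [0.4293, 0.0786, 0.009]
tool_rot: [0.207, 0.978, -0.0, 0.001]
ft_force: [0.5, -0.9, -0.2]
grip_width: 0.0519
grasp_force: 0.4
```

Emit:
{"fn": "arm_command", "kwargs": {"increments": [{"dx": 0, "dy": 0, "dz": 0, "wx": 0, "wy": 0, "wz": 0, "grip": 4.5}, {"dx": 0, "dy": 0, "dz": 0, "wx": 0, "wy": 0, "wz": 0, "grip": 4}, {"dx": 0, "dy": 0, "dz": 0, "wx": 0, "wy": 0, "wz": 0, "grip": 4}, {"dx": 0, "dy": 0, "dz": 0, "wx": 0, "wy": 0, "wz": 0, "grip": 4}, {"dx": 0, "dy": 0, "dz": 0, "wx": 0, "wy": 0, "wz": 0, "grip": 4}]}}

```text
clock: 2.7
eef_pos: [0.4292, 0.0782, 0.0093]
tool_rot: [0.208, 0.978, -0.0, 0.001]
ft_force: [-1.8, -2.8, 8.0]
grip_width: 0.0488
grasp_force: 61.1
```

```bash
python3 - <<'E'
from h import *
to([.6,.0095,.12]);print(monitor.get_obs()['grasp_force'])
E
```

```text
tool cm [-18.4138   0.6557 -11.0392] eef [0.4292 0.0782 0.0093] w 0.048770437367895034 t 2.7 F [-1.8058 -2.7622  7.9932]
61.08151439577341
```

Emit:
{"fn": "arm_command", "kwargs": {"increments": [{"dx": 0, "dy": 0, "dz": -2, "wx": 0, "wy": 0, "wz": 0, "grip": 4}, {"dx": 0, "dy": 0, "dz": -5, "wx": 0, "wy": 0, "wz": 0, "grip": 4}, {"dx": 0, "dy": 0, "dz": -9, "wx": 0, "wy": 0, "wz": 0, "grip": 4}, {"dx": -3, "dy": 0, "dz": -11, "wx": 0, "wy": 0, "wz": 0, "grip": 4}, {"dx": -7, "dy": 0.5, "dz": -11, "wx": 0, "wy": 0, "wz": 0, "grip": 4}, {"dx": -11, "dy": 0.6, "dz": -11, "wx": 0, "wy": 0, "wz": 0, "grip": 4}, {"dx": -15, "dy": 0.7, "dz": -11, "wx": 0, "wy": 0, "wz": 0, "grip": 4}, {"dx": -17.5, "dy": 0.7, "dz": -11, "wx": 0, "wy": 0, "wz": 0, "grip": 4}, {"dx": -18.4, "dy": 0.7, "dz": -11, "wx": 0, "wy": 0, "wz": 0, "grip": 4}, {"dx": -18.4, "dy": 0.7, "dz": -11, "wx": 0, "wy": 0, "wz": 0, "grip": 4}]}}

```text
clock: 3.7
eef_pos: [0.5996, 0.01, 0.1168]
tool_rot: [0.208, 0.978, -0.0, -0.001]
ft_force: [-1.2, -0.3, -5.5]
grip_width: 0.0487
grasp_force: 64.0
```

Emit:
{"fn": "arm_command", "kwargs": {"increments": [{"dx": 0, "dy": 0, "dz": 0, "wx": 0, "wy": 0, "wz": 0, "grip": 4}]}}

```text
clock: 3.8
eef_pos: [0.598, 0.0109, 0.1172]
tool_rot: [0.207, 0.978, -0.0, -0.002]
ft_force: [-0.5, 0.8, -4.9]
grip_width: 0.049
grasp_force: 64.1
```

```bash
python3 - <<'E'
from h import *
p,d=snap('side','s3'); pt,dt=snap('top','t3'); to([.6,.0095,.12])
e=monitor.get_obs()['eef_pos']
for z in(.044,.038,.016): print(z,proj('side',[[.6,.0095,z]]))
print(proj('side',[[e[0],e[1],.11-.0]]),proj('top',[[e[0],e[1],.155],[.6,.0095,.072]]))
q=proj('side',[[.6,.0095,.07]])[0].round().astype(int);print(q)
c=lambda p,q,h,w:p[q[1]-h:q[1]+h,q[0]-w:q[0]+w,::-1]
A=cv2.resize(c(p,q,50,40),None,fx=6,fy=6,interpolation=cv2.INTER_CUBIC)
cv2.imwrite('pics/s3c.png',A)
E
```

```text
tool cm [-0.2337 -0.0755 -0.2109] eef [0.5982 0.0111 0.1179] w 0.04859236163959901 t 3.9 F [-0.8537  0.2583 -4.838 ]
0.044 [[282.5877 223.5612]]
0.038 [[282.6373 225.6015]]
0.016 [[282.8173 233.0015]]
[[281.0668 200.3351]] [[280.2825 178.7214]
 [280.4157 186.1034]]
[282 215]
```

View pics/s3c.png

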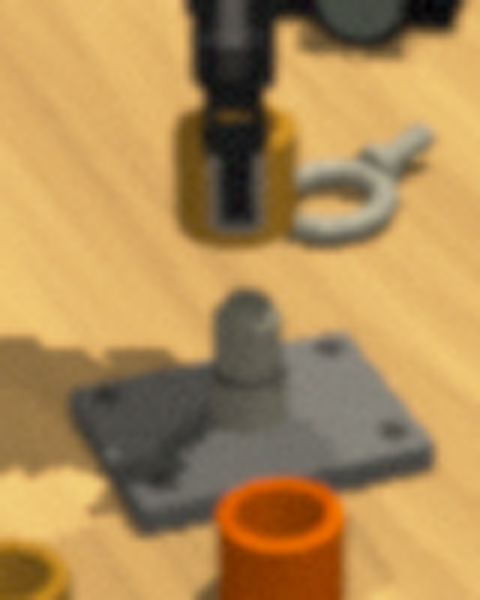

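The crop shows bushing a held above the pin: bushing edges at 176 and 299 px, pin edges at 216 and 282 px, so it is nearly lined up. I'll work out the small correction.

```bash
python3 - <<'E'
from h import *
k=np.array([(190,62),(375,68),(367,310),(177,302)]); uv=(k+.5)/5-.5+[225,155]
F=at_z('top',uv,.016); print('foot',F,F.mean(0))
x=np.array([.6,.0095])
print(proj('side',[[*x,.072],[*x,.055],[*x,.13],[*x,.038]]))
print('side meas tip top px', 212.9, 'thin u',(249+.5)/6-.5+242,'bush u',(237.5+.5)/6-.5+242,'step v',(382.5)/6-.5+165)
e=monitor.get_obs()['eef_pos'];b=.0093
print('bush bottom near edge pred v at u', proj('side',[[e[0]-.025*.387,e[1]-.025*.922,e[2]-b]]),'meas v',(242.5)/6-.5+165)
print('tip far edge pred',proj('side',[[x[0]+.009*.387,x[1]+.009*.922,.072]]))
to([.6015,.0095,.08+b])
E
```

```text
foot [[ 0.6648  0.0558  0.016 ]
 [ 0.6619 -0.0424  0.016 ]
 [ 0.532  -0.0369  0.016 ]
 [ 0.536   0.0616  0.016 ]] [0.5987 0.0095 0.016 ]
[[282.3529 213.9114]
 [282.4961 219.7956]
 [281.8497 193.2256]
 [282.6373 225.6015]]
side meas tip top px 212.9 thin u 283.0833333333333 bush u 281.1666666666667 step v 228.25
bush bottom near edge pred v at u [[281.241  205.8805]] meas v 204.91666666666666
tip far edge pred [[282.2891 212.0833]]
tool cm [-0.3775 -0.0127  2.8587] eef [0.5982 0.0111 0.1179] w 0.04859236163959901 t 3.9 F [-0.8537  0.2583 -4.838 ]
```

Emit:
{"fn": "arm_command", "kwargs": {"increments": [{"dx": -0.3, "dy": 0, "dz": 1, "wx": 0, "wy": 0, "wz": 0, "grip": 4}, {"dx": -0.3, "dy": 0, "dz": 2, "wx": 0, "wy": 0, "wz": 0, "grip": 4}, {"dx": -0.3, "dy": 0, "dz": 2.6, "wx": 0, "wy": 0, "wz": 0, "grip": 4}, {"dx": -0.3, "dy": 0, "dz": 2.9, "wx": 0, "wy": 0, "wz": 0, "grip": 4}, {"dx": -0.3, "dy": 0, "dz": 2.9, "wx": 0, "wy": 0, "wz": 0, "grip": 4}, {"dx": -0.3, "dy": 0, "dz": 2.9, "wx": 0, "wy": 0, "wz": 0, "grip": 4}]}}

```text
clock: 4.5
eef_pos: [0.6027, 0.0093, 0.0893]
tool_rot: [0.207, 0.978, 0.0, 0.0]
ft_force: [-0.1, 0.0, -4.9]
grip_width: 0.049
grasp_force: 64.0
```

```bash
python3 - <<'E'
from h import *
to([.6010,.0097,.068])
E
```

```text
tool cm [ 0.1699 -0.0334  2.1333] eef [0.6027 0.0093 0.0893] w 0.049003006856514174 t 4.5 F [-0.0552  0.0055 -4.8717]
```

Emit:
{"fn": "arm_command", "kwargs": {"increments": [{"dx": 0.15, "dy": 0, "dz": 0.4, "wx": 0, "wy": 0, "wz": 0, "grip": 4}, {"dx": 0.15, "dy": 0, "dz": 0.8, "wx": 0, "wy": 0, "wz": 0, "grip": 4}, {"dx": 0.15, "dy": 0, "dz": 1.1, "wx": 0, "wy": 0, "wz": 0, "grip": 4}, {"dx": 0.15, "dy": 0, "dz": 1.4, "wx": 0, "wy": 0, "wz": 0, "grip": 4}, {"dx": 0.15, "dy": 0, "dz": 1.4, "wx": 0, "wy": 0, "wz": 0, "grip": 4}]}}

```text
clock: 5.0
eef_pos: [0.6008, 0.0099, 0.0746]
tool_rot: [0.207, 0.978, -0.0, -0.001]
ft_force: [0.6, 0.5, -6.1]
grip_width: 0.0484
grasp_force: 64.1
```

Emit:
{"fn": "arm_command", "kwargs": {"increments": [{"dx": 0, "dy": 0, "dz": 0.3, "wx": 0, "wy": 0, "wz": 0, "grip": 4}, {"dx": 0, "dy": 0, "dz": 0.6, "wx": 0, "wy": 0, "wz": 0, "grip": 4}, {"dx": 0, "dy": 0, "dz": 0.8, "wx": 0, "wy": 0, "wz": 0, "grip": 4}, {"dx": 0, "dy": 0, "dz": 0.8, "wx": 0, "wy": 0, "wz": 0, "grip": 4}]}}

```text
clock: 5.4
eef_pos: [0.6007, 0.0096, 0.0666]
tool_rot: [0.207, 0.978, -0.0, -0.001]
ft_force: [-1.6, -1.6, -7.1]
grip_width: 0.0489
grasp_force: 64.1
```

Emit:
{"fn": "arm_command", "kwargs": {"increments": [{"dx": 0, "dy": 0, "dz": 0.3, "wx": 0, "wy": 0, "wz": 0, "grip": 4}, {"dx": 0, "dy": 0, "dz": 0.6, "wx": 0, "wy": 0, "wz": 0, "grip": 4}, {"dx": 0, "dy": 0, "dz": 0.9, "wx": 0, "wy": 0, "wz": 0, "grip": 4}, {"dx": 0, "dy": 0, "dz": 1.1, "wx": 0, "wy": 0, "wz": 0, "grip": 4}, {"dx": 0, "dy": 0, "dz": 1.3, "wx": 0, "wy": 0, "wz": 0, "grip": 4}, {"dx": 0, "dy": 0, "dz": 1.3, "wx": 0, "wy": 0, "wz": 0, "grip": 4}]}}

```text
clock: 6.0
eef_pos: [0.6008, 0.0096, 0.0538]
tool_rot: [0.208, 0.978, -0.0, -0.0]
ft_force: [-3.1, -3.7, -4.2]
grip_width: 0.0486
grasp_force: 64.2
```

Emit:
{"fn": "arm_command", "kwargs": {"increments": [{"dx": 0, "dy": -0.1, "dz": 0, "wx": 0, "wy": 0, "wz": 0, "grip": 4}, {"dx": 0, "dy": -0.1, "dz": 0, "wx": 0, "wy": 0, "wz": 0, "grip": 4}, {"dx": 0, "dy": -0.1, "dz": 0, "wx": 0, "wy": 0, "wz": 0, "grip": 4}]}}

```text
clock: 6.3
eef_pos: [0.6008, 0.0094, 0.054]
tool_rot: [0.207, 0.978, 0.0, -0.0]
ft_force: [-2.6, -1.1, -6.9]
grip_width: 0.0487
grasp_force: 63.9
```

Emit:
{"fn": "arm_command", "kwargs": {"increments": [{"dx": 0, "dy": -0.1, "dz": 0, "wx": 0, "wy": 0, "wz": 0, "grip": 4}, {"dx": 0, "dy": -0.1, "dz": 0, "wx": 0, "wy": 0, "wz": 0, "grip": 4}, {"dx": 0, "dy": -0.1, "dz": 0, "wx": 0, "wy": 0, "wz": 0, "grip": 4}]}}

```text
clock: 6.6
eef_pos: [0.6011, 0.0085, 0.0547]
tool_rot: [0.207, 0.978, 0.0, 0.001]
ft_force: [-0.3, 0.3, -5.8]
grip_width: 0.0485
grasp_force: 64.0
```

Emit:
{"fn": "arm_command", "kwargs": {"increments": [{"dx": 0, "dy": -0.15, "dz": 0, "wx": 0, "wy": 0, "wz": 0, "grip": 4}, {"dx": 0, "dy": -0.15, "dz": 0, "wx": 0, "wy": 0, "wz": 0, "grip": 4}, {"dx": 0, "dy": -0.15, "dz": 0, "wx": 0, "wy": 0, "wz": 0, "grip": 4}]}}

```text
clock: 6.9
eef_pos: [0.6004, 0.0075, 0.0547]
tool_rot: [0.207, 0.978, 0.001, 0.0]
ft_force: [0.2, 3.0, -5.0]
grip_width: 0.0488
grasp_force: 64.0
```

Emit:
{"fn": "arm_command", "kwargs": {"increments": [{"dx": 0.1, "dy": 0.1, "dz": 0, "wx": 0, "wy": 0, "wz": 0, "grip": 4}, {"dx": 0.15, "dy": 0.1, "dz": 0, "wx": 0, "wy": 0, "wz": 0, "grip": 4}, {"dx": 0.15, "dy": 0.1, "dz": 0, "wx": 0, "wy": 0, "wz": 0, "grip": 4}]}}

```text
clock: 7.2
eef_pos: [0.5994, 0.0078, 0.0545]
tool_rot: [0.208, 0.978, -0.0, 0.001]
ft_force: [2.4, 0.4, -4.9]
grip_width: 0.0488
grasp_force: 64.0
```

Emit:
{"fn": "arm_command", "kwargs": {"increments": [{"dx": -0.06, "dy": 0.1, "dz": 0, "wx": 0, "wy": 0, "wz": 0, "grip": 4}, {"dx": -0.06, "dy": 0.1, "dz": 0.2, "wx": 0, "wy": 0, "wz": 0, "grip": 4}, {"dx": -0.06, "dy": 0.1, "dz": 0.4, "wx": 0, "wy": 0, "wz": 0, "grip": 4}, {"dx": -0.06, "dy": 0.1, "dz": 0.4, "wx": 0, "wy": 0, "wz": 0, "grip": 4}]}}

```text
clock: 7.6
eef_pos: [0.5994, 0.0087, 0.0498]
tool_rot: [0.207, 0.978, -0.0, -0.0]
ft_force: [-0.2, -1.2, -5.4]
grip_width: 0.0489
grasp_force: 64.1
```

Emit:
{"fn": "arm_command", "kwargs": {"increments": [{"dx": 0, "dy": 0, "dz": 0.1, "wx": 0, "wy": 0, "wz": 0, "grip": 4}, {"dx": 0, "dy": 0, "dz": 0.2, "wx": 0, "wy": 0, "wz": 0, "grip": 4}, {"dx": 0, "dy": 0, "dz": 0.2, "wx": 0, "wy": 0, "wz": 0, "grip": 4}]}}

```text
clock: 7.9
eef_pos: [0.6001, 0.0087, 0.0486]
tool_rot: [0.207, 0.978, -0.0, 0.0]
ft_force: [0.5, -0.4, -3.5]
grip_width: 0.0487
grasp_force: 64.3
```

Emit:
{"fn": "arm_command", "kwargs": {"increments": [{"dx": 0, "dy": 0, "dz": 0.1, "wx": 0, "wy": 0, "wz": 0, "grip": 4}, {"dx": 0, "dy": 0, "dz": 0.2, "wx": 0, "wy": 0, "wz": 0, "grip": 4}, {"dx": 0, "dy": 0, "dz": 0.2, "wx": 0, "wy": 0, "wz": 0, "grip": 4}, {"dx": 0, "dy": 0, "dz": 0.2, "wx": 0, "wy": 0, "wz": 0, "grip": 4}]}}

```text
clock: 8.3
eef_pos: [0.6003, 0.0087, 0.0481]
tool_rot: [0.207, 0.978, -0.0, 0.001]
ft_force: [-1.8, -1.1, 6.2]
grip_width: 0.0487
grasp_force: 65.2
```

Bushing a stopped on the step: bottom about 39 mm, lateral play only about ±1 mm, so it has the sound 31 mm bore. It goes to the tray.

Emit:
{"fn": "arm_command", "kwargs": {"increments": [{"dx": 0, "dy": 0, "dz": -1.5, "wx": 0, "wy": 0, "wz": 0, "grip": 4}, {"dx": 0, "dy": 0, "dz": -3, "wx": 0, "wy": 0, "wz": 0, "grip": 4}, {"dx": 0, "dy": 0, "dz": -5, "wx": 0, "wy": 0, "wz": 0, "grip": 4}, {"dx": 0, "dy": 0, "dz": -7, "wx": 0, "wy": 0, "wz": 0, "grip": 4}, {"dx": 0, "dy": -1, "dz": -8, "wx": 0, "wy": 0, "wz": 0, "grip": 4}, {"dx": -0.5, "dy": -4, "dz": -8, "wx": 0, "wy": 0, "wz": 0, "grip": 4}, {"dx": -1, "dy": -8, "dz": -8, "wx": 0, "wy": 0, "wz": 0, "grip": 4}, {"dx": -1.5, "dy": -12, "dz": -8, "wx": 0, "wy": 0, "wz": 0, "grip": 4}, {"dx": -2, "dy": -16, "dz": -8, "wx": 0, "wy": 0, "wz": 0, "grip": 4}, {"dx": -2.5, "dy": -20, "dz": -8, "wx": 0, "wy": 0, "wz": 0, "grip": 4}]}}

```text
clock: 9.3
eef_pos: [0.5399, -0.1857, 0.1255]
tool_rot: [0.207, 0.978, 0.0, -0.001]
ft_force: [1.2, -0.6, -5.9]
grip_width: 0.0489
grasp_force: 64.4
```

Emit:
{"fn": "arm_command", "kwargs": {"increments": [{"dx": -0.5, "dy": -4, "dz": 0, "wx": 0, "wy": 0, "wz": 0, "grip": 4}, {"dx": -1, "dy": -8, "dz": 0, "wx": 0, "wy": 0, "wz": 0, "grip": 4}, {"dx": -1.5, "dy": -12, "dz": 0, "wx": 0, "wy": 0, "wz": 0, "grip": 4}, {"dx": -1.9, "dy": -14, "dz": 0, "wx": 0, "wy": 0, "wz": 0, "grip": 4}, {"dx": -1.9, "dy": -14.6, "dz": 0, "wx": 0, "wy": 0, "wz": 0, "grip": 4}, {"dx": -1.9, "dy": -14.6, "dz": 2, "wx": 0, "wy": 0, "wz": 0, "grip": 4}, {"dx": -1.9, "dy": -14.6, "dz": 4, "wx": 0, "wy": 0, "wz": 0, "grip": 4}, {"dx": -1.9, "dy": -14.6, "dz": 6, "wx": 0, "wy": 0, "wz": 0, "grip": 4}, {"dx": -1.9, "dy": -14.6, "dz": 7, "wx": 0, "wy": 0, "wz": 0, "grip": 4}, {"dx": -1.9, "dy": -14.6, "dz": 7, "wx": 0, "wy": 0, "wz": 0, "grip": 4}]}}

```text
clock: 10.3
eef_pos: [0.498, -0.3236, 0.0541]
tool_rot: [0.207, 0.978, 0.001, -0.002]
ft_force: [0.2, -0.4, -4.5]
grip_width: 0.0489
grasp_force: 64.3
```

```bash
python3 - <<'E'
from h import *
p,d=snap('top','t4')
to([.5,-.325,.0125])
cv2.imwrite('pics/t4c.png',cv2.resize(p[140:290,300:500,::-1],None,fx=4,fy=4,interpolation=cv2.INTER_CUBIC))
E
```

```text
tool cm [-0.1274 -0.019   4.3034] eef [ 0.499  -0.3244  0.0555] w 0.04867186254416 t 10.35 F [ 0.6044 -0.4594 -4.0806]
```

View pics/t4c.png

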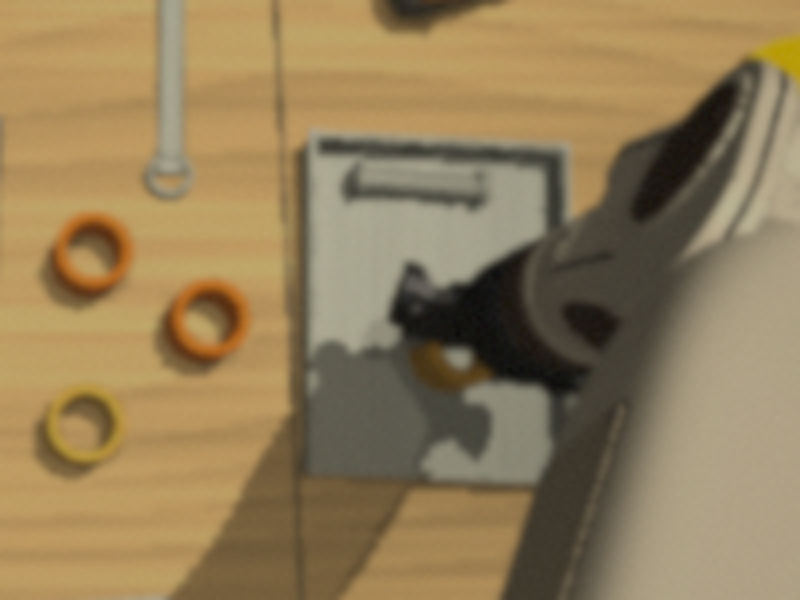

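The bushing is inside the tray at crop (450,365), well clear of the clevis pin at (418,184). I'll lower it.

Emit:
{"fn": "arm_command", "kwargs": {"increments": [{"dx": 0, "dy": 0, "dz": 1.5, "wx": 0, "wy": 0, "wz": 0, "grip": 4}, {"dx": 0, "dy": 0, "dz": 3, "wx": 0, "wy": 0, "wz": 0, "grip": 4}, {"dx": 0, "dy": 0, "dz": 3.7, "wx": 0, "wy": 0, "wz": 0, "grip": 4}, {"dx": 0, "dy": 0, "dz": 4, "wx": 0, "wy": 0, "wz": 0, "grip": 4}, {"dx": 0, "dy": 0, "dz": 4.1, "wx": 0, "wy": 0, "wz": 0, "grip": 4}, {"dx": 0, "dy": 0, "dz": 4.2, "wx": 0, "wy": 0, "wz": 0, "grip": 4}, {"dx": 0, "dy": 0, "dz": 4.2, "wx": 0, "wy": 0, "wz": 0, "grip": 4}]}}

```text
clock: 11.05
eef_pos: [0.5001, -0.3255, 0.015]
tool_rot: [0.207, 0.978, -0.0, 0.001]
ft_force: [-0.5, -1.2, -5.6]
grip_width: 0.0486
grasp_force: 64.4
```

Emit:
{"fn": "arm_command", "kwargs": {"increments": [{"dx": 0, "dy": 0, "dz": 0.1, "wx": 0, "wy": 0, "wz": 0, "grip": 4}, {"dx": 0, "dy": 0, "dz": 0.2, "wx": 0, "wy": 0, "wz": 0, "grip": 4}, {"dx": 0, "dy": 0, "dz": 0.3, "wx": 0, "wy": 0, "wz": 0, "grip": 4}, {"dx": 0, "dy": 0, "dz": 0.3, "wx": 0, "wy": 0, "wz": 0, "grip": 4}]}}

```text
clock: 11.45
eef_pos: [0.4998, -0.3253, 0.0124]
tool_rot: [0.207, 0.978, -0.0, 0.0]
ft_force: [-1.9, 1.4, 3.9]
grip_width: 0.0488
grasp_force: 65.1
```

Emit:
{"fn": "arm_command", "kwargs": {"increments": [{"dx": 0, "dy": 0, "dz": 0, "wx": 0, "wy": 0, "wz": 0, "grip": 5}, {"dx": 0, "dy": 0, "dz": 0, "wx": 0, "wy": 0, "wz": 0, "grip": 5.5}, {"dx": 0, "dy": 0, "dz": 0, "wx": 0, "wy": 0, "wz": 0, "grip": 6.5}, {"dx": 0, "dy": 0, "dz": 0, "wx": 0, "wy": 0, "wz": 0, "grip": 7.5}, {"dx": 0, "dy": 0, "dz": 0, "wx": 0, "wy": 0, "wz": 0, "grip": 8.5}, {"dx": 0, "dy": 0, "dz": -1, "wx": 0, "wy": 0, "wz": 0, "grip": 8.5}, {"dx": 0, "dy": 0, "dz": -3, "wx": 0, "wy": 0, "wz": 0, "grip": 8.5}, {"dx": 0, "dy": 0, "dz": -6, "wx": 0, "wy": 0, "wz": 0, "grip": 8.5}, {"dx": 0, "dy": 0, "dz": -9, "wx": 0, "wy": 0, "wz": 0, "grip": 8.5}, {"dx": 0, "dy": 0, "dz": -9, "wx": 0, "wy": 0, "wz": 0, "grip": 8.5}]}}

```text
clock: 12.45
eef_pos: [0.5028, -0.3272, 0.1072]
tool_rot: [0.207, 0.978, -0.002, 0.005]
ft_force: [0.2, -0.9, 0.1]
grip_width: 0.0853
grasp_force: 0.0
```

```bash
python3 - <<'E'
from h import *
to([.4545,-.0917,.009])
E
```

```text
tool cm [14.0701 19.5855  9.6465] eef [ 0.5028 -0.3272  0.1072] w 0.08525893751293578 t 12.45 F [ 0.2046 -0.9159  0.1309]
```

Emit:
{"fn": "arm_command", "kwargs": {"increments": [{"dx": 2, "dy": 3, "dz": 0, "wx": 0, "wy": 0, "wz": 0, "grip": 8.5}, {"dx": 5, "dy": 6.5, "dz": 0, "wx": 0, "wy": 0, "wz": 0, "grip": 8.5}, {"dx": 8, "dy": 10.5, "dz": 0, "wx": 0, "wy": 0, "wz": 0, "grip": 8.5}, {"dx": 11, "dy": 15, "dz": 0, "wx": 0, "wy": 0, "wz": 0, "grip": 8.5}, {"dx": 13, "dy": 18.5, "dz": 0, "wx": 0, "wy": 0, "wz": 0, "grip": 8.5}, {"dx": 13.6, "dy": 19.5, "dz": 0, "wx": 0, "wy": 0, "wz": 0, "grip": 8.5}, {"dx": 13.6, "dy": 19.5, "dz": 0, "wx": 0, "wy": 0, "wz": 0, "grip": 8.5}, {"dx": 13.6, "dy": 19.5, "dz": 0, "wx": 0, "wy": 0, "wz": 0, "grip": 8.5}]}}

```text
clock: 13.25
eef_pos: [0.455, -0.0924, 0.1015]
tool_rot: [0.207, 0.978, -0.0, 0.001]
ft_force: [0.3, -0.7, -0.3]
grip_width: 0.0849
grasp_force: 0.0
```

```bash
python3 - <<'E'
from h import *
p,d=snap('top','t5')
to([.4545,-.0917,.009])
P=at_d('top',np.c_[tuple(np.mgrid[0:560,0:420].reshape(2,-1))].astype(float),d)
for n,c in(('tray',(.5,-.325)),):
    q=P[(np.hypot(P[:,0]-c[0],P[:,1]-c[1])<.05)&(P[:,2]>.03)&(P[:,2]<.06)]; print(len(q),q.mean(0),q.std(0),cv2.minEnclosingCircle(q[:,:2].astype(np.float32)))
E
```

```text
tool cm [0.1091 0.0889 9.2464] eef [ 0.4551 -0.0929  0.1015] w 0.0849647306809122 t 13.3 F [ 0.6578 -0.3798 -0.3223]
232 [ 0.4993 -0.3218  0.044 ] [0.0142 0.0144 0.0045] ((0.49990037083625793, -0.3234441578388214), 0.025005672127008438)
```

Bushing a stands upright in the tray (top ring at z about 45 mm, radius 25 mm). Next I grasp b.

Emit:
{"fn": "arm_command", "kwargs": {"increments": [{"dx": 0, "dy": 0, "dz": 3, "wx": 0, "wy": 0, "wz": 0, "grip": 8.5}, {"dx": 0, "dy": 0, "dz": 6, "wx": 0, "wy": 0, "wz": 0, "grip": 8.5}, {"dx": 0, "dy": 0, "dz": 8.3, "wx": 0, "wy": 0, "wz": 0, "grip": 8.5}, {"dx": 0, "dy": 0, "dz": 9, "wx": 0, "wy": 0, "wz": 0, "grip": 8.5}, {"dx": 0, "dy": 0, "dz": 9.2, "wx": 0, "wy": 0, "wz": 0, "grip": 8.5}, {"dx": 0, "dy": 0, "dz": 9.2, "wx": 0, "wy": 0, "wz": 0, "grip": 7.5}, {"dx": 0, "dy": 0, "dz": 9.2, "wx": 0, "wy": 0, "wz": 0, "grip": 6.5}, {"dx": 0, "dy": 0, "dz": 9.2, "wx": 0, "wy": 0, "wz": 0, "grip": 5.7}, {"dx": 0, "dy": 0, "dz": 9.2, "wx": 0, "wy": 0, "wz": 0, "grip": 5.2}, {"dx": 0, "dy": 0, "dz": 9.2, "wx": 0, "wy": 0, "wz": 0, "grip": 5}]}}

```text
clock: 14.3
eef_pos: [0.4549, -0.0928, 0.0101]
tool_rot: [0.208, 0.978, -0.001, 0.001]
ft_force: [-0.5, -4.4, 2.9]
grip_width: 0.0499
grasp_force: 2.3
```

Emit:
{"fn": "arm_command", "kwargs": {"increments": [{"dx": 0, "dy": 0, "dz": 0, "wx": 0, "wy": 0, "wz": 0, "grip": 4.5}, {"dx": 0, "dy": 0, "dz": 0, "wx": 0, "wy": 0, "wz": 0, "grip": 4}, {"dx": 0, "dy": 0, "dz": 0, "wx": 0, "wy": 0, "wz": 0, "grip": 4}, {"dx": 0, "dy": 0, "dz": 0, "wx": 0, "wy": 0, "wz": 0, "grip": 4}, {"dx": 0, "dy": 0, "dz": 0, "wx": 0, "wy": 0, "wz": 0, "grip": 4}]}}

```text
clock: 14.8
eef_pos: [0.4549, -0.0929, 0.0105]
tool_rot: [0.208, 0.978, -0.001, 0.001]
ft_force: [-3.0, -3.9, 8.8]
grip_width: 0.0487
grasp_force: 61.0
```

```bash
python3 - <<'E'
from h import *
to([.6004,.0086,.12])
E
```

```text
tool cm [ -9.199   15.1615 -10.9554] eef [ 0.4549 -0.0929  0.0105] w 0.048662506572452455 t 14.8 F [-2.9742 -3.8543  8.801 ]
```

Emit:
{"fn": "arm_command", "kwargs": {"increments": [{"dx": 0, "dy": 0, "dz": -2, "wx": 0, "wy": 0, "wz": 0, "grip": 4}, {"dx": 0, "dy": 0, "dz": -5, "wx": 0, "wy": 0, "wz": 0, "grip": 4}, {"dx": 0, "dy": 0, "dz": -9, "wx": 0, "wy": 0, "wz": 0, "grip": 4}, {"dx": -1, "dy": 2, "dz": -11, "wx": 0, "wy": 0, "wz": 0, "grip": 4}, {"dx": -3, "dy": 5, "dz": -11, "wx": 0, "wy": 0, "wz": 0, "grip": 4}, {"dx": -5.5, "dy": 9, "dz": -11, "wx": 0, "wy": 0, "wz": 0, "grip": 4}, {"dx": -8, "dy": 13, "dz": -11, "wx": 0, "wy": 0, "wz": 0, "grip": 4}, {"dx": -9.2, "dy": 15.1, "dz": -10, "wx": 0, "wy": 0, "wz": 0, "grip": 4}, {"dx": -9.2, "dy": 15.1, "dz": -8.5, "wx": 0, "wy": 0, "wz": 0, "grip": 4}, {"dx": -9.2, "dy": 15.1, "dz": -8.2, "wx": 0, "wy": 0, "wz": 0, "grip": 4}]}}

```text
clock: 15.8
eef_pos: [0.5976, 0.0102, 0.0878]
tool_rot: [0.207, 0.978, -0.0, -0.003]
ft_force: [-0.8, -0.4, -4.6]
grip_width: 0.0479
grasp_force: 63.5
```

Emit:
{"fn": "arm_command", "kwargs": {"increments": [{"dx": 0, "dy": 0, "dz": 0, "wx": 0, "wy": 0, "wz": 0, "grip": 4}, {"dx": 0, "dy": 0, "dz": 0, "wx": 0, "wy": 0, "wz": 0, "grip": 4}, {"dx": 0, "dy": 0, "dz": 0, "wx": 0, "wy": 0, "wz": 0, "grip": 4}]}}

```text
clock: 16.1
eef_pos: [0.5999, 0.0085, 0.0922]
tool_rot: [0.208, 0.978, 0.0, 0.001]
ft_force: [-0.2, -0.8, -3.9]
grip_width: 0.0484
grasp_force: 63.6
```

```bash
python3 - <<'E'
from h import *
to([.6004,.0086,.0655])
E
```

```text
tool cm [-0.0359  0.0255  2.6711] eef [0.5999 0.0085 0.0922] w 0.048394959361658885 t 16.1 F [-0.1652 -0.7917 -3.8561]
```

Emit:
{"fn": "arm_command", "kwargs": {"increments": [{"dx": -0.04, "dy": 0, "dz": 0.5, "wx": 0, "wy": 0, "wz": 0, "grip": 4}, {"dx": -0.04, "dy": 0, "dz": 1, "wx": 0, "wy": 0, "wz": 0, "grip": 4}, {"dx": -0.04, "dy": 0, "dz": 1.3, "wx": 0, "wy": 0, "wz": 0, "grip": 4}, {"dx": -0.04, "dy": 0, "dz": 1.6, "wx": 0, "wy": 0, "wz": 0, "grip": 4}, {"dx": -0.04, "dy": 0, "dz": 1.9, "wx": 0, "wy": 0, "wz": 0, "grip": 4}, {"dx": -0.04, "dy": 0, "dz": 1.9, "wx": 0, "wy": 0, "wz": 0, "grip": 4}]}}

```text
clock: 16.7
eef_pos: [0.5997, 0.0087, 0.0716]
tool_rot: [0.207, 0.978, -0.0, -0.001]
ft_force: [0.1, -0.5, -4.6]
grip_width: 0.0485
grasp_force: 63.6
```

Emit:
{"fn": "arm_command", "kwargs": {"increments": [{"dx": 0, "dy": 0, "dz": 0.3, "wx": 0, "wy": 0, "wz": 0, "grip": 4}, {"dx": 0, "dy": 0, "dz": 0.6, "wx": 0, "wy": 0, "wz": 0, "grip": 4}, {"dx": 0, "dy": 0, "dz": 0.9, "wx": 0, "wy": 0, "wz": 0, "grip": 4}, {"dx": 0, "dy": 0, "dz": 1.2, "wx": 0, "wy": 0, "wz": 0, "grip": 4}, {"dx": 0, "dy": 0, "dz": 1.5, "wx": 0, "wy": 0, "wz": 0, "grip": 4}, {"dx": 0, "dy": 0, "dz": 1.5, "wx": 0, "wy": 0, "wz": 0, "grip": 4}]}}

```text
clock: 17.3
eef_pos: [0.5997, 0.0087, 0.0566]
tool_rot: [0.207, 0.978, -0.0, -0.001]
ft_force: [-0.9, 0.4, -4.1]
grip_width: 0.0481
grasp_force: 63.6
```

Emit:
{"fn": "arm_command", "kwargs": {"increments": [{"dx": -0.04, "dy": 0, "dz": 0.2, "wx": 0, "wy": 0, "wz": 0, "grip": 4}, {"dx": -0.04, "dy": 0, "dz": 0.4, "wx": 0, "wy": 0, "wz": 0, "grip": 4}, {"dx": -0.04, "dy": 0, "dz": 0.6, "wx": 0, "wy": 0, "wz": 0, "grip": 4}, {"dx": -0.04, "dy": 0, "dz": 0.7, "wx": 0, "wy": 0, "wz": 0, "grip": 4}, {"dx": -0.04, "dy": 0, "dz": 0.7, "wx": 0, "wy": 0, "wz": 0, "grip": 4}]}}

```text
clock: 17.8
eef_pos: [0.6004, 0.0085, 0.0501]
tool_rot: [0.207, 0.978, -0.0, -0.0]
ft_force: [0.3, -0.4, -4.0]
grip_width: 0.0484
grasp_force: 63.6
```

Emit:
{"fn": "arm_command", "kwargs": {"increments": [{"dx": 0, "dy": 0, "dz": 0.2, "wx": 0, "wy": 0, "wz": 0, "grip": 4}, {"dx": 0, "dy": 0, "dz": 0.3, "wx": 0, "wy": 0, "wz": 0, "grip": 4}, {"dx": 0, "dy": 0, "dz": 0.3, "wx": 0, "wy": 0, "wz": 0, "grip": 4}]}}

```text
clock: 18.1
eef_pos: [0.6003, 0.0085, 0.0471]
tool_rot: [0.207, 0.978, -0.0, -0.0]
ft_force: [-0.0, 0.3, -4.6]
grip_width: 0.0485
grasp_force: 63.6
```

It has passed the step. Continuing down towards the foot.

Emit:
{"fn": "arm_command", "kwargs": {"increments": [{"dx": 0, "dy": 0, "dz": 0.3, "wx": 0, "wy": 0, "wz": 0, "grip": 4}, {"dx": 0, "dy": 0, "dz": 0.5, "wx": 0, "wy": 0, "wz": 0, "grip": 4}, {"dx": 0, "dy": 0, "dz": 0.8, "wx": 0, "wy": 0, "wz": 0, "grip": 4}, {"dx": 0, "dy": 0, "dz": 1.1, "wx": 0, "wy": 0, "wz": 0, "grip": 4}, {"dx": 0, "dy": 0, "dz": 1.4, "wx": 0, "wy": 0, "wz": 0, "grip": 4}, {"dx": 0, "dy": 0, "dz": 1.7, "wx": 0, "wy": 0, "wz": 0, "grip": 4}, {"dx": 0, "dy": 0, "dz": 1.8, "wx": 0, "wy": 0, "wz": 0, "grip": 4}, {"dx": 0, "dy": 0, "dz": 1.8, "wx": 0, "wy": 0, "wz": 0, "grip": 4}]}}

```text
clock: 18.9
eef_pos: [0.6003, 0.0086, 0.029]
tool_rot: [0.207, 0.978, -0.0, -0.0]
ft_force: [-0.2, -0.1, -3.8]
grip_width: 0.0482
grasp_force: 63.6
```

Emit:
{"fn": "arm_command", "kwargs": {"increments": [{"dx": 0, "dy": 0, "dz": 0.1, "wx": 0, "wy": 0, "wz": 0, "grip": 4}, {"dx": 0, "dy": 0, "dz": 0.2, "wx": 0, "wy": 0, "wz": 0, "grip": 4}, {"dx": 0, "dy": 0, "dz": 0.3, "wx": 0, "wy": 0, "wz": 0, "grip": 4}, {"dx": 0, "dy": 0, "dz": 0.3, "wx": 0, "wy": 0, "wz": 0, "grip": 4}]}}

```text
clock: 19.3
eef_pos: [0.6007, 0.0086, 0.0267]
tool_rot: [0.207, 0.978, 0.0, 0.0]
ft_force: [-0.8, 0.0, -1.6]
grip_width: 0.0484
grasp_force: 63.7
```

Emit:
{"fn": "arm_command", "kwargs": {"increments": [{"dx": 0, "dy": 0, "dz": 0.1, "wx": 0, "wy": 0, "wz": 0, "grip": 4}, {"dx": 0, "dy": 0, "dz": 0.1, "wx": 0, "wy": 0, "wz": 0, "grip": 4}, {"dx": 0, "dy": 0, "dz": 0.1, "wx": 0, "wy": 0, "wz": 0, "grip": 4}]}}

```text
clock: 19.6
eef_pos: [0.6007, 0.0086, 0.0267]
tool_rot: [0.207, 0.978, 0.0, 0.0]
ft_force: [-4.5, 0.2, 5.8]
grip_width: 0.0481
grasp_force: 64.4
```

```bash
python3 - <<'E'
from h import *
P=np.load('pics/Ptop.npy').reshape(-1,3)
q=P[(np.hypot(P[:,0]-.47,P[:,1]-.3)<.11)&(P[:,2]>.052)&(P[:,2]<.075)]; print(len(q),cv2.minEnclosingCircle(q[:,:2].astype(np.float32)))
print(at_z('top',np.array([(240,366)])*.7,.02))
to([.48,.297,.13])
E
```

```text
818 ((0.4727851152420044, 0.30256137251853943), 0.08734173327684402)
[[0.4288 0.2944 0.02  ]]
tool cm [ 22.7235  21.467  -10.3487] eef [0.6007 0.0086 0.0267] w 0.04812082671307751 t 19.6 F [-4.4512  0.1581  5.8383]
```

Bushing b rests on the foot (lower end about 16 mm), so it is worn and goes to the tub.

Emit:
{"fn": "arm_command", "kwargs": {"increments": [{"dx": 0, "dy": 0, "dz": -2, "wx": 0, "wy": 0, "wz": 0, "grip": 4}, {"dx": 0, "dy": 0, "dz": -4, "wx": 0, "wy": 0, "wz": 0, "grip": 4}, {"dx": 0, "dy": 0, "dz": -6, "wx": 0, "wy": 0, "wz": 0, "grip": 4}, {"dx": 0, "dy": 0, "dz": -8, "wx": 0, "wy": 0, "wz": 0, "grip": 4}, {"dx": 0, "dy": 0, "dz": -10, "wx": 0, "wy": 0, "wz": 0, "grip": 4}, {"dx": 0.5, "dy": 0.5, "dz": -11, "wx": 0, "wy": 0, "wz": 0, "grip": 4}, {"dx": 2.5, "dy": 2.5, "dz": -11, "wx": 0, "wy": 0, "wz": 0, "grip": 4}, {"dx": 5.5, "dy": 5.5, "dz": -11, "wx": 0, "wy": 0, "wz": 0, "grip": 4}, {"dx": 8.5, "dy": 8.5, "dz": -11, "wx": 0, "wy": 0, "wz": 0, "grip": 4}, {"dx": 11.5, "dy": 11.5, "dz": -11, "wx": 0, "wy": 0, "wz": 0, "grip": 4}]}}

```text
clock: 20.6
eef_pos: [0.5408, 0.1618, 0.1345]
tool_rot: [0.208, 0.978, -0.0, -0.001]
ft_force: [1.0, 0.3, -3.5]
grip_width: 0.0486
grasp_force: 63.7
```

Emit:
{"fn": "arm_command", "kwargs": {"increments": [{"dx": 3, "dy": 3, "dz": 0, "wx": 0, "wy": 0, "wz": 0, "grip": 4}, {"dx": 6, "dy": 6, "dz": 0, "wx": 0, "wy": 0, "wz": 0, "grip": 4}, {"dx": 9, "dy": 8.7, "dz": 0, "wx": 0, "wy": 0, "wz": 0, "grip": 4}, {"dx": 10.9, "dy": 10.4, "dz": 0, "wx": 0, "wy": 0, "wz": 0, "grip": 4}, {"dx": 10.9, "dy": 10.4, "dz": 0, "wx": 0, "wy": 0, "wz": 0, "grip": 4}, {"dx": 10.9, "dy": 10.4, "dz": 0, "wx": 0, "wy": 0, "wz": 0, "grip": 4}, {"dx": 10.9, "dy": 10.4, "dz": 0, "wx": 0, "wy": 0, "wz": 0, "grip": 4}]}}

```text
clock: 21.3
eef_pos: [0.4845, 0.299, 0.1348]
tool_rot: [0.208, 0.978, -0.0, -0.0]
ft_force: [0.3, -0.3, -4.3]
grip_width: 0.0485
grasp_force: 63.6
```

```bash
python3 - <<'E'
from h import *
to([.485,.300,.0155])
E
```

```text
tool cm [-0.0022  0.1266 11.9298] eef [0.4845 0.299  0.1348] w 0.04849674954867029 t 21.3 F [ 0.3167 -0.2814 -4.2879]
```

Emit:
{"fn": "arm_command", "kwargs": {"increments": [{"dx": 0, "dy": 0, "dz": 2, "wx": 0, "wy": 0, "wz": 0, "grip": 4}, {"dx": 0, "dy": 0, "dz": 4, "wx": 0, "wy": 0, "wz": 0, "grip": 4}, {"dx": 0, "dy": 0, "dz": 6, "wx": 0, "wy": 0, "wz": 0, "grip": 4}, {"dx": 0, "dy": 0, "dz": 8, "wx": 0, "wy": 0, "wz": 0, "grip": 4}, {"dx": 0, "dy": 0, "dz": 10, "wx": 0, "wy": 0, "wz": 0, "grip": 4}, {"dx": 0, "dy": 0, "dz": 11, "wx": 0, "wy": 0, "wz": 0, "grip": 4}, {"dx": 0, "dy": 0, "dz": 11.5, "wx": 0, "wy": 0, "wz": 0, "grip": 4}, {"dx": 0, "dy": 0, "dz": 11.7, "wx": 0, "wy": 0, "wz": 0, "grip": 4}, {"dx": 0, "dy": 0, "dz": 11.7, "wx": 0, "wy": 0, "wz": 0, "grip": 4}]}}

```text
clock: 22.2
eef_pos: [0.4853, 0.2997, 0.0188]
tool_rot: [0.208, 0.978, 0.0, 0.0]
ft_force: [0.4, 0.1, -3.9]
grip_width: 0.0482
grasp_force: 63.6
```

Emit:
{"fn": "arm_command", "kwargs": {"increments": [{"dx": 0, "dy": 0, "dz": 0.1, "wx": 0, "wy": 0, "wz": 0, "grip": 4}, {"dx": 0, "dy": 0, "dz": 0.2, "wx": 0, "wy": 0, "wz": 0, "grip": 4}, {"dx": 0, "dy": 0, "dz": 0.2, "wx": 0, "wy": 0, "wz": 0, "grip": 4}]}}

```text
clock: 22.5
eef_pos: [0.4848, 0.2998, 0.0167]
tool_rot: [0.207, 0.978, 0.0, 0.0]
ft_force: [0.4, -0.4, -3.8]
grip_width: 0.0486
grasp_force: 63.6
```

Emit:
{"fn": "arm_command", "kwargs": {"increments": [{"dx": 0, "dy": 0, "dz": 0.1, "wx": 0, "wy": 0, "wz": 0, "grip": 4}, {"dx": 0, "dy": 0, "dz": 0.2, "wx": 0, "wy": 0, "wz": 0, "grip": 4}, {"dx": 0, "dy": 0, "dz": 0.2, "wx": 0, "wy": 0, "wz": 0, "grip": 4}]}}

```text
clock: 22.8
eef_pos: [0.4849, 0.2999, 0.0156]
tool_rot: [0.207, 0.978, 0.0, 0.0]
ft_force: [-1.9, -1.9, 4.9]
grip_width: 0.0487
grasp_force: 64.3
```

Emit:
{"fn": "arm_command", "kwargs": {"increments": [{"dx": 0, "dy": 0, "dz": 0, "wx": 0, "wy": 0, "wz": 0, "grip": 5}, {"dx": 0, "dy": 0, "dz": 0, "wx": 0, "wy": 0, "wz": 0, "grip": 5.7}, {"dx": 0, "dy": 0, "dz": 0, "wx": 0, "wy": 0, "wz": 0, "grip": 6.5}, {"dx": 0, "dy": 0, "dz": 0, "wx": 0, "wy": 0, "wz": 0, "grip": 7}, {"dx": 0, "dy": 0, "dz": -1, "wx": 0, "wy": 0, "wz": 0, "grip": 7}, {"dx": 0, "dy": 0, "dz": -3, "wx": 0, "wy": 0, "wz": 0, "grip": 7}, {"dx": 0, "dy": 0, "dz": -7, "wx": 0, "wy": 0, "wz": 0, "grip": 7}, {"dx": 0, "dy": 0, "dz": -12, "wx": 0, "wy": 0, "wz": 0, "grip": 7}, {"dx": 0, "dy": 0, "dz": -15, "wx": 0, "wy": 0, "wz": 0, "grip": 7}, {"dx": 0, "dy": 0, "dz": -15, "wx": 0, "wy": 0, "wz": 0, "grip": 7}]}}

```text
clock: 23.8
eef_pos: [0.4879, 0.3016, 0.1711]
tool_rot: [0.207, 0.978, 0.004, 0.004]
ft_force: [0.4, 0.9, 0.3]
grip_width: 0.07
grasp_force: 0.0
```

Emit:
{"fn": "arm_command", "kwargs": {"increments": [{"dx": 4, "dy": 0, "dz": -2, "wx": 0, "wy": 0, "wz": 0, "grip": 7}, {"dx": 8, "dy": 0, "dz": -3, "wx": 0, "wy": 0, "wz": 0, "grip": 7}, {"dx": 12, "dy": 0, "dz": -3, "wx": 0, "wy": 0, "wz": 0, "grip": 7}, {"dx": 14, "dy": 0, "dz": -3, "wx": 0, "wy": 0, "wz": 0, "grip": 7}, {"dx": 14, "dy": 0, "dz": -3, "wx": 0, "wy": 0, "wz": 0, "grip": 7}, {"dx": 14, "dy": 0, "dz": -3, "wx": 0, "wy": 0, "wz": 0, "grip": 7}]}}

```text
clock: 24.4
eef_pos: [0.3565, 0.3564, 0.1941]
tool_rot: [0.207, 0.978, -0.0, 0.0]
ft_force: [0.9, -0.8, 0.2]
grip_width: 0.0703
grasp_force: 0.0
```

```bash
python3 - <<'E'
from h import *
p,d=snap('top','t9'); to([.485,.3,.2])
cv2.imwrite('pics/t9b.png',cv2.resize(p[:,:,::-1],(800,600),interpolation=cv2.INTER_CUBIC))
E
```

```text
tool cm [-13.9758   0.0583  -0.5891] eef [0.357  0.3562 0.1941] w 0.06990968847270577 t 24.45 F [0.0998 0.0124 0.7852]
```

View pics/t9b.png

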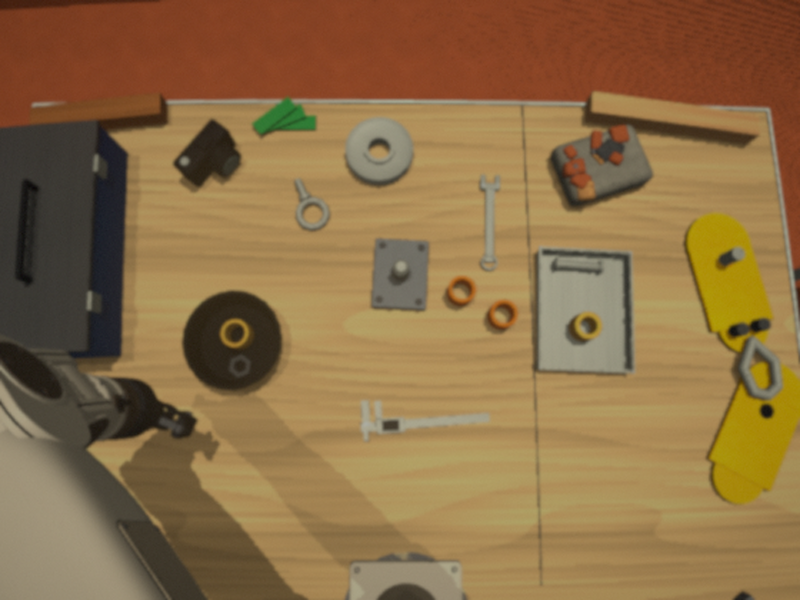

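The worn bushing is in the tub at (235,333) and the good one stands in the tray at (586,326). Everything else is unmoved and the arm is clear.

```bash
python3 -c "
from workcell import job; print(job.job_done())"
```

```text
the job is handed in; nothing more can be done
None
```

Job handed in at about 24.5 s: bushing_a stopped on the step (good) and stands upright in the tray, and bushing_b slid down to the foot (worn) and is in the scrap tub.

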